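# Press the axle cap onto the toy truck

### The job

Finish the wooden toy truck: take the larger steel axle cap from the tin lid, set it open end down over the bare upright axle, and push it straight down until its teeth have bitten and its rim sits tight against the wheel with no gap, then let go. Push firmly but steadily and do not ram it, or the wooden wheel will be dented. Leave the small cap, the spare wheel and the glue bottle where they are.

Things in the scene. Friction and masses are not known exactly. Their poses are not given: they have to be found in the camera images.
- cap_mid (a point): Centre (half-way up) of the larger steel axle cap: a plain round cap 32 mm across and 38 mm high, about 30 g, closed flat top, open underneath; it stands on the tin lid open end down. Its z axis points up. It can be held by its sides. The inside is 34 mm deep, so the axle never reaches its roof.
- cap_rim (a point): Centre of the cap's lower rim, which must end on the wheel. The mouth narrows from 18 mm to an 11.2 mm sleeve in the first 4 mm, so it finds the axle when up to about 3 mm off. Spring teeth 14 mm above the rim grip the axle: set over the axle and let go, the cap stops by itself, perhaps leaning a little, with its rim about 15 mm below the axle's tip.
- cap_top (a point): Centre of the cap's flat closed top, where closed fingertips can press. From where it stops by itself the push rises over some mm to 4 to 9 N and the cap slides down at that push until its rim meets the wheel; there the push climbs steeply. Finish by leaning on it with about 11 to 14 N in all: at least 4 N must reach the wheel, and over 17 N on the wheel dents it.
- axle_tip (a point): Centre of the top of the bare axle: a plain upright steel rod 10 mm thick, tapering to 6.8 mm over its last 6 mm, 125 to 149 mm above the table. Round it lies a wooden wheel (wheel in the rules), 56 mm across, with a flat hub 38 mm across; wheels sit at different heights: the hub's top is 20 to 33 mm below the tip. Wheel and axle do not move.
- truck: Wooden toy truck lying on its side, fixed, in a 250 x 130 mm plywood cradle; x along the truck to its nose, z up. Origin: centre of the cradle, 125 mm below the axle tips. The bare axle stands at x = 62, y = 12 mm; the other axle, at x = -62, already has its wheel and cap: leave it.
- tin_lid: Flat black steel lid of a pencil tin, 230 x 290 mm (x by y), 4 mm thick, fixed to the table, used as a parts tray. Origin: centre of its underside. On it, in a row along its y, about 90 mm apart, in any order, near its middle, stand the cap, the small cap and the spare wheel.
- small_cap_mid (a point): Centre of a smaller steel cap, 20 mm across and 20 mm high, for other axles. Not wanted; leave it (within 30 mm).
- spare_wheel_mid (a point): Centre of a spare wooden wheel lying flat, 56 mm across, 16 mm thick. Leave it (within 30 mm).
- glue_mid (a point): Centre of a white glue bottle, 38 mm across and 85 mm high, standing near the +x edge of the tin lid. Leave it (within 30 mm).
Mind the look-alikes: they are no part of the job. What is shaped like the part that bears cap_mid but purple or yellow is not meant.

How it is judged:
By the outcome, as a careful person would: the job done as asked, in the order asked, and still so for the second after the job is handed in, with the robot touching nothing.
It also fails if it takes over 56 s, if anything falls off the work surface, if the arm or the gripper's body presses on something with over 40 N, if the wrist force passes 120 N, or if a joint passes its speed limit or range.

### The arm

A 6-joint arm with a two-finger parallel gripper is mounted at the origin on the work surface. World frame = base frame: x ahead of the robot, y to its left, z up, the work surface at z = 0. Lengths are in m, angles in rad, forces in N, time in s.
With the tool pointing down it reaches from about 0.25 to 0.775 m from the base axis. Payload 4 kg.
Tool frame: the origin (TCP) lies at the very end of the fingers, on their centre line; the grasp point (between the pads) lies 19 mm behind it; x points along the fingers, y is the direction in which the jaws open and shut, and the axes are right-handed (so a half turn about x gives the same grasp; the last joint's range is limited). The gripper opens to 94 mm and grips with 3 to 60 N. Pads are 16 mm wide; open, the fingers measure 119 mm over their backs; the gripper's body (75 mm by 177 mm) begins 78 mm behind the grasp point.
Start: joints at [1.012, 0.087, 1.371, -0, 1.684, -0.103], TCP at [0.242, 0.494, 0.206] pointing down, gripper open.
Joint ranges: [-3.1, 3.1], [-0.76, 2.03], [0.27, 2.55], [-1.08, 4.22], [0.17, 2.65], [-2.57, 2.57]. Speed limits (rad/s): [2.79, 2.79, 3.14, 3.14, 3.14, 3.14].

### API

Orientations are given as a unit quaternion [w, x, y, z].
In Python, from rig import * gives the robot as it stands.
- The arm moves only by the shell command python3 -m inch 'ROWS' [FORCE]. ROWS is JSON, a list of rows, each an object of numbers: "hand": the opening, from 0 (shut) to 1 (fully open); "x", "y", "z": the shift along the tool's x, y, z in mm; "ax", "ay", "az": the turn, a rotation vector about the tool's x, y, z in rad. A call has 1 to 5 rows; each row shifts and turns the commanded pose from where the row before left it, along the tool's axes as they then stand; what a row does not reach is not made up. A row lasts 1/10 s, in which the tool goes at most 50 mm and 8.59 degrees, less where a joint would pass 70% of its speed; a pose out of reach is approached as far as the arm can. A call is refused whole if a number of a shift passes 50 or a number of a turn 0.15, either way. A call with a gripper value outside its range is refused whole. The fingers move at their own pace and stop on an object; FORCE is the grip in N (left out, the last holds). Time passes only in rows, so rows that do not move let the fingers close. It gives the time, the measured TCP pose, the force and the opening at its end, in the units of the state.
- read_state(): the state, without advancing time (a new reading comes with each control period).
- get_image(name): name is "scene" or "side" or "wrist"; returns (picture, depth): 400x640x3 uint8, red, green, blue; 400x640 float32, m along the optical axis (not along the pixel's ray), 0 where there is no reading.
- camera_model(name): a dict with "mtx" (3x3 intrinsics, pixels), "pose" (4x4, takes a point from camera to world coordinates). Camera axes: x right, y up, looking along -z (the intrinsics and any distortion apply to the point x, -y, -z); pixel columns grow to the right and rows downward; lengths in m; the calibration is good to about 2 mm. A picture is of the moment at which its call begins: read the wrist's pose just before it. camera_model takes no time and is no camera call; for the wrist camera it gives the pose at the moment of the call.
- hand_in(): hands the job in, once; it reports no verdict.
The state is a dict: "time": time; "joints": joint angles; "joint_vel": joint speeds; "tau": joint torques, N m; "tool_pos": TCP position; "tool_rot": TCP orientation; "ft_force": force on the tool from outside, world axes, zero at the start; "torque": the same for the moment, N m; "width": finger opening in m.
Only numpy, scipy, OpenCV 4.12 (cv2) and the standard library are available. Lean on these libraries where they do the work, as an engineer would, in place of code of your own. Each camera call takes 0.05 s, during which the arm holds its last target.

## Working session

There is one attempt and no reset: what is moved stays moved. The work goes in short steps, Python scripts to look and compute and a shell command to move; the robot and the scene stay as the last step left them, time stands still between calls to the robot, and variables do not carry over. Pictures are saved under pics/ and viewed, and the job is handed in when it is done.

```bash
ls; mkdir -p pics; cat > h.py <<'E'
from rig import *
import numpy as np, cv2
def grab(n,tag):
    cm=camera_model(n); p,d=get_image(n)
    cv2.imwrite(f'pics/{tag}.png',p[:,:,::-1]); np.savez(f'{tag}.npz',p=p,d=d,K=cm['mtx'],T=cm['pose'])
    return p,d,cm
def world(d,K,T):
    v,u=np.mgrid[0:d.shape[0],0:d.shape[1]]
    X=(u-K[0][2])/K[0][0]*d; Y=(v-K[1][2])/K[1][1]*d
    P=np.stack([X,-Y,-d,np.ones_like(d)],-1)
    return (P@np.array(T).T)[...,:3]
E
python3 - <<'E'
from h import *
s=read_state();print(s)
for n in ('scene','side','wrist'):
    p,d,cm=grab(n,n+'0'); print(n,cm)
E
```

```text
pics
{'time': 0.0, 'joints': array([ 1.01189423e+00,  8.79544301e-02,  1.37225719e+00,  2.03828720e-05,
        1.68359461e+00, -1.03119412e-01]), 'joint_vel': array([-1.41786664e-05, -4.75536269e-04,  3.12622259e-04,  3.85679874e-04,
       -4.85633082e-04, -1.85408157e-04]), 'tau': array([ 6.43206513e-04, -3.40190363e+01, -3.02426183e+01,  7.18711456e-02,
        3.31025384e-02, -1.83576230e-04]), 'tool_pos': array([0.24180422, 0.49338059, 0.20430301]), 'tool_rot': array([ 0.68856314,  0.15901363,  0.68908539, -0.16048924]), 'ft_force': array([ 0.39009053,  0.4313332 , -0.18691143]), 'torque': array([-0.04460654,  0.00959797, -0.02241595]), 'width': 0.09424786898581984}
scene {'mtx': array([[422.4222507 ,   0.        , 312.77267949],
       [  0.        , 422.4222507 , 209.70861796],
       [  0.        ,   0.        ,   1.        ]]), 'pose': array([[-0.25595218, -0.77229023,  0.58142607,  1.11053567],
       [ 0.96665717, -0.20938889,  0.14741172,  0.16298699],
       [ 0.00789952,  0.59977003,  0.80013343,  0.95239564],
       [ 0.        ,  0.        ,  0.        ,  1.        ]])}
side {'mtx': array([[422.13936623,   0.        , 321.15827896],
       [  0.        , 422.13936623, 204.04097644],
       [  0.        ,   0.        ,   1.        ]]), 'pose': array([[ 0.78389752,  0.33344105, -0.52375734,  0.0369472 ],
       [-0.62075271,  0.43864264, -0.64981437, -0.53817702],
       [ 0.01306751,  0.83451165,  0.55083531,  0.58532883],
       [ 0.        ,  0.        ,  0.        ,  1.        ]])}
wrist {'mtx': array([[293.69135708,   0.        , 320.31148786],
       [  0.        , 293.69135708, 197.31923233],
       [  0.        ,   0.        ,   1.        ]]), 'pose': array([[ 0.44090722, -0.8693272 , -0.22331827,  0.17726834],
       [ 0.89755101,  0.42656021,  0.1115732 ,  0.52556116],
       [-0.00173493, -0.24963297,  0.96833898,  0.38353417],
       [ 0.        ,  0.        ,  0.        ,  1.        ]])}
```

View pics/scene0.png

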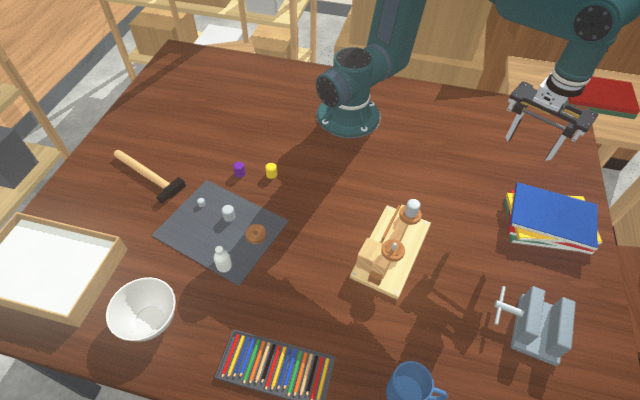

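View pics/side0.png

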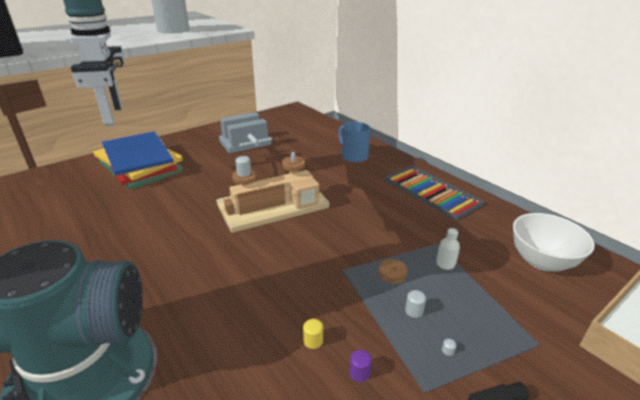

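View pics/wrist0.png

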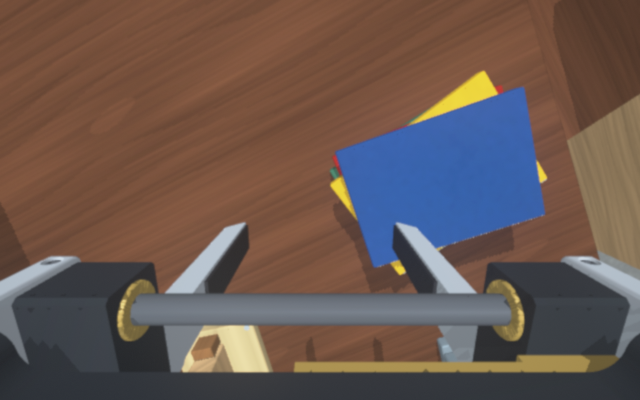

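The scene image shows the lid at about (220,230). On it are the small cap at (201,203), the larger cap at (228,213), the spare wheel at (256,234) and the glue at (223,260). The bare axle is near (393,245) and the finished axle near (412,208). The side view shows the cap at (415,303) and the axle at (293,158).

```bash
python3 - <<'E'
from h import *
for n,pts in (('scene',[(201,203),(228,208),(228,213),(256,233),(223,260),(412,205),(394,242),(393,250),(385,250),(215,200),(365,285)]),('side',[(415,296),(415,303),(449,346),(393,270),(448,250),(293,156),(293,164),(287,164),(243,161)])):
    z=np.load(n+'0.npz'); W=world(z['d'],z['K'],z['T'])
    for u,v in pts: print(n,u,v,W[v,u].round(4),z['p'][v,u])
    # cap / axle regions
    for nm,(u0,u1,v0,v1) in ({'cap':(218,240,200,224),'ax':(380,408,232,262)} if n=='scene' else {'cap':(402,430,288,320),'ax':(280,308,148,172)}).items():
        R=W[v0:v1,u0:u1].reshape(-1,3)
        print(nm,'zmax',np.sort(R[:,2])[-12:].round(4))
        zm=0.030 if nm=='cap' else .112
        Q=R[R[:,2]>zm]; print(len(Q),Q.min(0).round(4),Q.max(0).round(4),Q.mean(0).round(4))
    I=z['p']; 
    c=I[180:280,140:300] if n=='scene' else I[225:395,330:550]
    cv2.imwrite(f'pics/{n}_c.png',cv2.resize(c[:,:,::-1],None,fx=3.5,fy=3.5,interpolation=2))
    c=I[190:300,340:440] if n=='scene' else I[140:230,210:335]
    cv2.imwrite(f'pics/{n}_t.png',cv2.resize(c[:,:,::-1],None,fx=5,fy=5,interpolation=2))
E
```

```text
scene 201 203 [ 0.4894 -0.3171  0.0162] [156 161 160]
scene 228 208 [ 0.5026 -0.2273  0.041 ] [223 228 228]
scene 228 213 [ 0.515  -0.2231  0.036 ] [195 205 203]
scene 256 233 [ 0.5375 -0.1389  0.0048] [109  93  82]
scene 223 260 [ 0.6643 -0.1733  0.0568] [197 202 194]
scene 412 205 [0.4424 0.2424 0.139 ] [227 233 232]
scene 394 242 [0.553  0.2161 0.1288] [220 183 150]
scene 393 250 [0.5607 0.2185 0.1065] [157 125  98]
scene 385 250 [0.5654 0.2004 0.1063] [188 133  88]
scene 215 200 [ 0.4618 -0.2888  0.0053] [115 116 121]
scene 365 285 [0.6116 0.1729 0.0016] [138 106  73]
cap zmax [0.0433 0.0435 0.0436 0.044  0.0442 0.0446 0.0447 0.0451 0.9524 0.9524
 0.9524 0.9524]
114 [ 0.4895 -0.2465  0.0302] [1.1105 0.163  0.9524] [ 0.5297 -0.2142  0.0714]
ax zmax [0.1268 0.127  0.1274 0.1279 0.1281 0.1288 0.1291 0.1294 0.1306 0.9524
 0.9524 0.9524]
31 [0.5526 0.163  0.1126] [1.1105 0.2218 0.9524] [0.6116 0.2111 0.2025]
side 415 296 [ 0.5019 -0.2287  0.0427] [181 196 197]
side 415 303 [ 0.4926 -0.2375  0.0387] [179 189 190]
side 449 346 [ 0.4765 -0.3253  0.0249] [200 214 213]
side 393 270 [ 0.5508 -0.1342  0.0087] [113  83  58]
side 448 250 [ 0.6365 -0.1936  0.0564] [154 159 156]
side 293 156 [0.5542 0.2143 0.1216] [140 149 151]
side 293 164 [0.546  0.2033 0.1072] [144 107  75]
side 287 164 [0.5358 0.2139 0.1059] [158 119  84]
side 243 161 [0.4291 0.2311 0.1404] [186 196 197]
cap zmax [0.044  0.044  0.0443 0.0443 0.0443 0.0444 0.0448 0.5853 0.5853 0.5853
 0.5853 0.5853]
262 [ 0.0369 -0.5382  0.03  ] [ 0.5191 -0.2145  0.5853] [ 0.4921 -0.2387  0.0501]
ax zmax [0.1261 0.1264 0.1276 0.1279 0.1289 0.5853 0.5853 0.5853 0.5853 0.5853
 0.5853 0.5853]
33 [ 0.0369 -0.5382  0.112 ] [0.562  0.2185 0.5853] [0.4453 0.0547 0.219 ]
```

```bash
python3 -c "
import cv2,numpy as np
a=cv2.imread('pics/scene_t.png');b=cv2.imread('pics/side_t.png');b=cv2.resize(b,(300,216));a=cv2.resize(a,(490,540));o=np.zeros((540,795,3),'u1');o[:,:490]=a;o[:216,495:]=b;cv2.imwrite('pics/tr.png',o)"
```

```text
(no output)
```

View pics/tr.png

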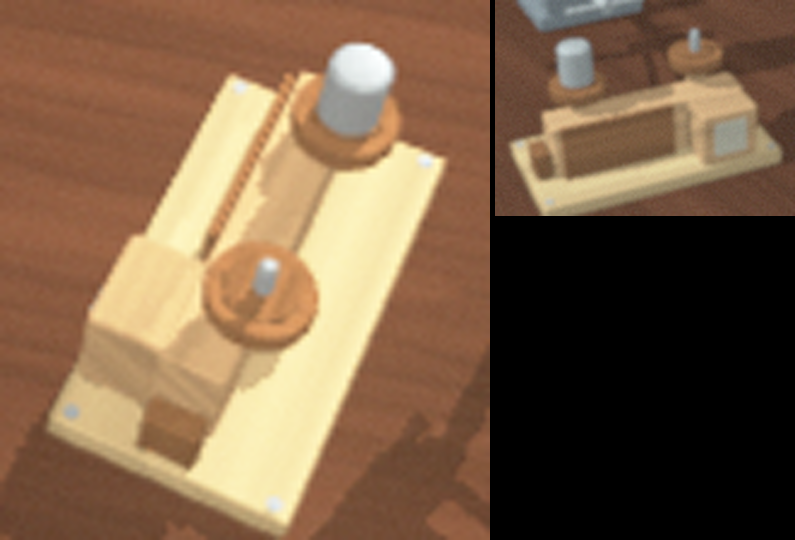

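Pixel and depth agree across both cameras. The cap centre is near (0.506,-0.227) with its top at about 0.043. The axle tip is near (0.555,0.216) at about 0.129, and the hub is near 0.106. Next I'll work out the moves in tool axes.

```bash
cat >> h.py <<'E'
from scipy.spatial.transform import Rotation as Ro
def rot(): 
    s=read_state(); q=s['tool_rot']; return s,Ro.from_quat([q[1],q[2],q[3],q[0]]).as_matrix()
def plan(target,ydir=None):
    s,R=rot(); d=(np.array(target)-s['tool_pos'])*1000
    print('t',round(s['time'],2),'pos',s['tool_pos'].round(4),'F',s['ft_force'].round(2),'w',round(s['width'],4))
    print('toolx',R[:,0].round(4),'tooly',R[:,1].round(4))
    print('shift tool mm',(R.T@d).round(1))
    # turn to point down
    yd=R[:,1] if ydir is None else np.array([ydir[0],ydir[1],0.])
    yd[2]=0; yd/=np.linalg.norm(yd)
    if yd@R[:,1]<0: yd=-yd
    x=np.array([0,0,-1.]); G=np.stack([x,yd,np.cross(x,yd)],1)
    print('turn tool rotvec',Ro.from_matrix(R.T@G).as_rotvec().round(4))
E
python3 - <<'E'
from h import *
plan([.506,-.227,.2],[.95,-.31])
plan([.47,-.215,.20],[.95,-.31])
E
```

```text
t 0.15 pos [0.2419 0.4935 0.2046] F [ 0.2  -0.43  0.83] w 0.0939
toolx [-9.0e-04 -1.5e-03 -1.0e+00] tooly [ 0.4402  0.8979 -0.0017]
shift tool mm [   5.4 -530.7  554.3]
turn tool rotvec [1.4304e+00 1.1000e-03 1.5000e-03]
t 0.15 pos [0.2419 0.4935 0.2046] F [ 0.2  -0.43  0.83] w 0.0939
toolx [-9.0e-04 -1.5e-03 -1.0e+00] tooly [ 0.4402  0.8979 -0.0017]
shift tool mm [   5.4 -535.7  516.7]
turn tool rotvec [1.4304e+00 1.1000e-03 1.5000e-03]
```

```bash
R='{"y":-34,"z":34}'; python3 -m inch '[{"y":-34,"z":34,"x":-8},{"y":-34,"z":34,"x":-8},{"y":-34,"z":34,"x":-8},{"y":-34,"z":34,"x":-8},{"y":-34,"z":34,"x":-8}]'
python3 -m inch '[{"y":-34,"z":34},{"y":-34,"z":34},{"y":-34,"z":34},{"y":-34,"z":34},{"y":-34,"z":34}]'
python3 -m inch '[{"y":-34,"z":34},{"y":-34,"z":34},{"y":-34,"z":34},{"y":-34,"z":34},{"y":-34,"z":34}]'
python3 -m inch '[{"ax":0.145},{"ax":0.145},{"ax":0.145},{"ax":0.145},{"ax":0.145}]'
python3 -m inch '[{"ax":0.145},{"ax":0.145},{"ax":0.145},{"ax":0.145},{"ax":0.125}]'
python3 - <<'E'
from h import *
plan([.47,-.215,.24],[.95,-.31])
grab('wrist','w1')
E
```

```text
t 0.15 pos [0.2419 0.4935 0.2046] F [ 0.2  -0.43  0.83] w 0.0939
toolx [-9.0e-04 -1.5e-03 -1.0e+00] tooly [ 0.4402  0.8979 -0.0017]
shift tool mm [ -34.6 -535.8  516.7]
turn tool rotvec [1.4304e+00 1.1000e-03 1.5000e-03]invalid input at $[0]: expected keys hand, x, y, z, ax, ay, az
invalid input at $[0]: expected keys hand, x, y, z, ax, ay, az
invalid input at $[0]: expected keys hand, x, y, z, ax, ay, az
invalid input at $[0]: expected keys hand, x, y, z, ax, ay, az
invalid input at $[0]: expected keys hand, x, y, z, ax, ay, az
```

View pics/w1.png

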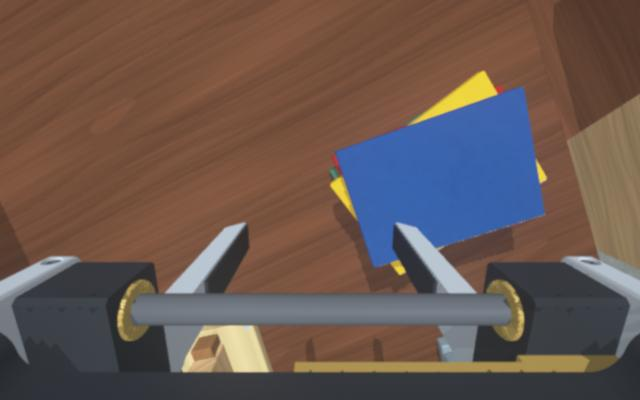

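The arm did not move, because every row needs all seven keys. I'll write them out in full, one call at a time.

```bash
python3 -m inch '[{"hand":1,"x":-8,"y":-34,"z":34,"ax":0,"ay":0,"az":0},{"hand":1,"x":-8,"y":-34,"z":34,"ax":0,"ay":0,"az":0},{"hand":1,"x":-8,"y":-34,"z":34,"ax":0,"ay":0,"az":0},{"hand":1,"x":-8,"y":-34,"z":34,"ax":0,"ay":0,"az":0},{"hand":1,"x":-8,"y":-34,"z":34,"ax":0,"ay":0,"az":0}]'
```

```text
time: 0.7
tool_pos: [0.32, 0.2646, 0.2456]
tool_rot: [0.689, 0.159, 0.689, -0.159]
ft_force: [1.5, 0.4, -0.3]
width: 0.0941
```

```bash
python3 -m inch '[{"hand":1,"x":0,"y":-34,"z":34,"ax":0,"ay":0,"az":0},{"hand":1,"x":0,"y":-34,"z":34,"ax":0,"ay":0,"az":0},{"hand":1,"x":0,"y":-34,"z":34,"ax":0,"ay":0,"az":0},{"hand":1,"x":0,"y":-34,"z":34,"ax":0,"ay":0,"az":0},{"hand":1,"x":0,"y":-34,"z":34,"ax":0,"ay":0,"az":0}]'
```

```text
time: 1.2
tool_pos: [0.3978, 0.037, 0.2456]
tool_rot: [0.689, 0.16, 0.689, -0.16]
ft_force: [0.9, -0.2, 0.2]
width: 0.0943
```

```bash
python3 -m inch '[{"hand":1,"x":0,"y":-34,"z":34,"ax":0,"ay":0,"az":0},{"hand":1,"x":0,"y":-34,"z":34,"ax":0,"ay":0,"az":0},{"hand":1,"x":0,"y":-34,"z":34,"ax":0,"ay":0,"az":0},{"hand":1,"x":0,"y":-34,"z":34,"ax":0,"ay":0,"az":0},{"hand":1,"x":0,"y":-34,"z":34,"ax":0,"ay":0,"az":0}]'
```

```text
time: 1.7
tool_pos: [0.4757, -0.1906, 0.2453]
tool_rot: [0.689, 0.16, 0.689, -0.16]
ft_force: [-0.1, 1.0, 0.5]
width: 0.0939
```

```bash
python3 -m inch '[{"hand":1,"x":0,"y":0,"z":0,"ax":0.145,"ay":0,"az":0},{"hand":1,"x":0,"y":0,"z":0,"ax":0.145,"ay":0,"az":0},{"hand":1,"x":0,"y":0,"z":0,"ax":0.145,"ay":0,"az":0},{"hand":1,"x":0,"y":0,"z":0,"ax":0.145,"ay":0,"az":0},{"hand":1,"x":0,"y":0,"z":0,"ax":0.145,"ay":0,"az":0}]'
```

```text
time: 2.2
tool_pos: [0.4754, -0.1886, 0.2451]
tool_rot: [0.586, 0.395, 0.586, -0.395]
ft_force: [0.9, 0.0, 0.5]
width: 0.094
```

```bash
python3 -m inch '[{"hand":1,"x":0,"y":0,"z":0,"ax":0.145,"ay":0,"az":0},{"hand":1,"x":0,"y":0,"z":0,"ax":0.145,"ay":0,"az":0},{"hand":1,"x":0,"y":0,"z":0,"ax":0.145,"ay":0,"az":0},{"hand":1,"x":0,"y":0,"z":0,"ax":0.145,"ay":0,"az":0},{"hand":1,"x":0,"y":0,"z":0,"ax":0.13,"ay":0,"az":0}]'
python3 - <<'E'
from h import *
plan([.506,-.227,.24],[.95,-.31])
grab('wrist','w1')
E
```

```text
time: 2.7
tool_pos: [0.4754, -0.1885, 0.2452]
tool_rot: [-0.412, -0.574, -0.413, 0.574]
ft_force: [0.8, -1.0, 0.3]
width: 0.0941
t 2.7 pos [ 0.4754 -0.1885  0.2452] F [ 0.79 -0.99  0.26] w 0.0941
toolx [-5.e-04  3.e-04 -1.e+00] tooly [ 9.474e-01 -3.199e-01 -5.000e-04]
shift tool mm [ 5.1 41.3 26.7]
turn tool rotvec [-0.0102 -0.0002  0.0005]
```

View pics/w1.png

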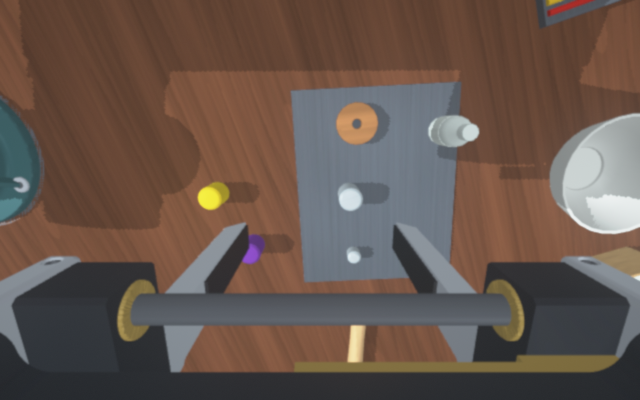

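The wrist view shows the cap at (349,197), with the wheel at (357,123) and the small cap at (353,255) either side of it along the lid. The jaws run along the lid's x axis.

```bash
python3 - <<'E'
from h import *
z=np.load('w1.npz'); W=world(z['d'],z['K'],z['T'])
R=W[178:215,330:370].reshape(-1,3); 
Q=R[(R[:,2]>.033)&(R[:,2]<.06)]; print(len(Q),Q.min(0),Q.max(0),Q.mean(0),np.median(Q,0))
# rays: cap top circle centre at z=.042
g=cv2.cvtColor(z['p'],cv2.COLOR_RGB2GRAY)
c=z['p'][165:230,310:400];cv2.imwrite('pics/w1c.png',cv2.resize(c[:,:,::-1],None,fx=8,fy=8,interpolation=2))
for n,pt in (('lid',W[180:220,310:330].reshape(-1,3)),):print(n,np.median(pt,0))
E
```

```text
441 [ 0.48967379 -0.24560516  0.03330026] [ 0.52084733 -0.21383388  0.04390248] [ 0.50506225 -0.22835861  0.0410868 ] [ 0.50502398 -0.22815395  0.04143317]
lid [ 0.46176546 -0.2253432   0.00390578]
```

View pics/w1c.png

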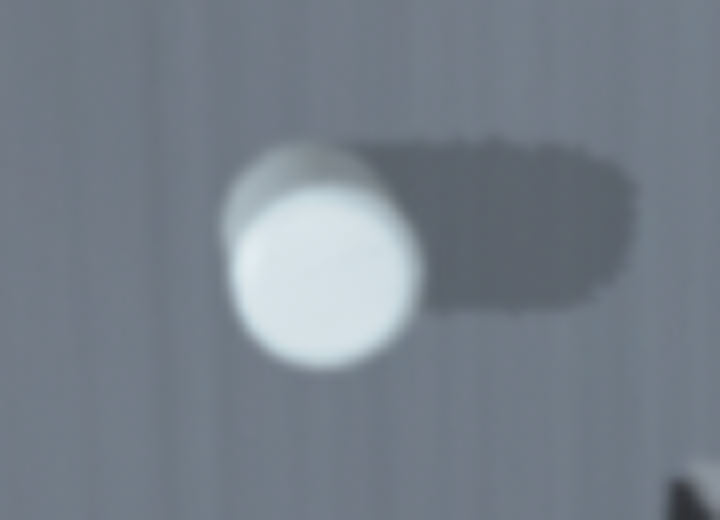

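```bash
python3 - <<'E'
from h import *
plan([.505,-.229,.014],[.95,-.31])
E
python3 -m inch '[{"hand":0.7,"x":20,"y":20,"z":14,"ax":-0.01,"ay":0,"az":0},{"hand":0.7,"x":40,"y":21,"z":15,"ax":0,"ay":0,"az":0},{"hand":0.7,"x":40,"y":0,"z":0,"ax":0,"ay":0,"az":0},{"hand":0.7,"x":40,"y":0,"z":0,"ax":0,"ay":0,"az":0},{"hand":0.7,"x":25,"y":0,"z":0,"ax":0,"ay":0,"az":0}]' 20
python3 - <<'E'
from h import *
plan([.505,-.229,.014],[.95,-.31])
E
```

```text
t 2.75 pos [ 0.4755 -0.1885  0.2452] F [ 0.21 -0.2  -0.11] w 0.0938
toolx [-3.e-04  3.e-04 -1.e+00] tooly [ 9.465e-01 -3.228e-01 -4.000e-04]
shift tool mm [231.2  41.1  28.8]
turn tool rotvec [-0.0133 -0.0002  0.0004]
time: 3.25
tool_pos: [0.5037, -0.228, 0.0764]
tool_rot: [-0.416, -0.57, -0.419, 0.572]
ft_force: [0.2, -0.4, -0.5]
width: 0.0662
t 3.25 pos [ 0.5037 -0.228   0.0764] F [ 0.22 -0.41 -0.51] w 0.0662
toolx [-0.0048  0.0029 -1.    ] tooly [ 0.953  -0.303  -0.0055]
shift tool mm [62.4  1.9  0.7]
turn tool rotvec [ 0.0076 -0.0013  0.0055]
```

```bash
python3 -m inch '[{"hand":0.7,"x":0,"y":0,"z":0,"ax":0,"ay":0,"az":0},{"hand":0.7,"x":0,"y":0,"z":0,"ax":0,"ay":0,"az":0}]'
python3 - <<'E'
from h import *
plan([.505,-.229,.014],[.95,-.31])
E
```

```text
time: 3.45
tool_pos: [0.5056, -0.2288, 0.0807]
tool_rot: [-0.417, -0.571, -0.417, 0.571]
ft_force: [-0.4, 0.3, 0.4]
width: 0.0657
t 3.45 pos [ 0.5056 -0.2288  0.0807] F [-0.37  0.33  0.37] w 0.0657
toolx [-3.e-04  3.e-04 -1.e+00] tooly [ 9.527e-01 -3.039e-01 -3.000e-04]
shift tool mm [66.7 -0.5  0.4]
turn tool rotvec [ 0.0066 -0.0002  0.0003]
```

```bash
python3 -m inch '[{"hand":0.7,"x":20,"y":-0.5,"z":0.4,"ax":0,"ay":0,"az":0},{"hand":0.7,"x":20,"y":0,"z":0,"ax":0,"ay":0,"az":0},{"hand":0.7,"x":18,"y":0,"z":0,"ax":0,"ay":0,"az":0},{"hand":0.7,"x":9,"y":0,"z":0,"ax":0,"ay":0,"az":0},{"hand":0.7,"x":0,"y":0,"z":0,"ax":0,"ay":0,"az":0}]'
```

```text
time: 3.95
tool_pos: [0.5053, -0.2292, 0.014]
tool_rot: [0.417, 0.571, 0.417, -0.571]
ft_force: [0.2, -0.1, 0.1]
width: 0.0661
```

```bash
python3 -m inch '[{"hand":0.25,"x":0,"y":0,"z":0,"ax":0,"ay":0,"az":0},{"hand":0.25,"x":0,"y":0,"z":0,"ax":0,"ay":0,"az":0},{"hand":0.25,"x":0,"y":0,"z":0,"ax":0,"ay":0,"az":0},{"hand":0.25,"x":0,"y":0,"z":0,"ax":0,"ay":0,"az":0},{"hand":0.25,"x":0,"y":0,"z":0,"ax":0,"ay":0,"az":0}]' 20
```

```text
time: 4.45
tool_pos: [0.5052, -0.2292, 0.014]
tool_rot: [0.417, 0.571, 0.417, -0.571]
ft_force: [-0.5, 0.7, 0.7]
width: 0.032
```

```bash
python3 -m inch '[{"hand":0.1,"x":0,"y":0,"z":0,"ax":0,"ay":0,"az":0},{"hand":0.1,"x":0,"y":0,"z":0,"ax":0,"ay":0,"az":0},{"hand":0.1,"x":0,"y":0,"z":0,"ax":0,"ay":0,"az":0},{"hand":0.1,"x":0,"y":0,"z":0,"ax":0,"ay":0,"az":0}]' 20; python3 -c "
from h import *
plan([.505,-.229,.014],[.95,-.31])"
```

```text
time: 4.85
tool_pos: [0.5052, -0.2292, 0.0139]
tool_rot: [0.417, 0.571, 0.417, -0.571]
ft_force: [-1.3, 0.4, 3.5]
width: 0.0318
t 4.85 pos [ 0.5052 -0.2292  0.0139] F [-1.31  0.38  3.46] w 0.0318
toolx [ 7.e-04 -3.e-04 -1.e+00] tooly [ 9.523e-01 -3.050e-01  7.000e-04]
shift tool mm [-0.1 -0.3 -0.1]
turn tool rotvec [ 0.0055  0.0001 -0.0007]
```

The grip holds at 31.8 mm, matching the 32 mm cap. Lifting now.

```bash
python3 -m inch '[{"hand":0.1,"x":-15,"y":0,"z":0,"ax":0,"ay":0,"az":0},{"hand":0.1,"x":-30,"y":0,"z":0,"ax":0,"ay":0,"az":0},{"hand":0.1,"x":-45,"y":0,"z":0,"ax":0,"ay":0,"az":0},{"hand":0.1,"x":-50,"y":0,"z":0,"ax":0,"ay":0,"az":0},{"hand":0.1,"x":-50,"y":0,"z":0,"ax":0,"ay":0,"az":0}]' 25
python3 -c "
from h import *
plan([.555,.2165,.28])"
```

```text
time: 5.35
tool_pos: [0.5044, -0.2287, 0.2055]
tool_rot: [-0.417, -0.571, -0.417, 0.571]
ft_force: [0.5, -0.0, -0.1]
width: 0.0318
t 5.35 pos [ 0.5044 -0.2287  0.2055] F [ 0.54 -0.   -0.09] w 0.0318
toolx [-6.e-04  5.e-04 -1.e+00] tooly [ 9.523e-01 -3.050e-01 -7.000e-04]
shift tool mm [ -74.4  -87.6 -439.4]
turn tool rotvec [-0.     -0.0003  0.0004]
```

```bash
python3 -m inch '[{"hand":0.1,"x":-9,"y":-13,"z":-46,"ax":0,"ay":0,"az":0},{"hand":0.1,"x":-9,"y":-13,"z":-46,"ax":0,"ay":0,"az":0},{"hand":0.1,"x":-9,"y":-13,"z":-46,"ax":0,"ay":0,"az":0},{"hand":0.1,"x":-9,"y":-13,"z":-46,"ax":0,"ay":0,"az":0},{"hand":0.1,"x":-9,"y":-13,"z":-46,"ax":0,"ay":0,"az":0}]'
```

```text
time: 5.85
tool_pos: [0.5127, 0.0116, 0.2495]
tool_rot: [0.417, 0.571, 0.417, -0.571]
ft_force: [0.8, -1.1, 0.6]
width: 0.032
```

```bash
python3 -m inch '[{"hand":0.1,"x":-9,"y":-13,"z":-46,"ax":0,"ay":0,"az":0},{"hand":0.1,"x":-9,"y":-13,"z":-46,"ax":0,"ay":0,"az":0},{"hand":0.1,"x":-9,"y":-13,"z":-46,"ax":0,"ay":0,"az":0},{"hand":0.1,"x":-9,"y":-13,"z":-46,"ax":0,"ay":0,"az":0},{"hand":0.1,"x":-9,"y":-13,"z":-46,"ax":0,"ay":0,"az":0}]'
```

```text
time: 6.35
tool_pos: [0.5209, 0.2505, 0.2945]
tool_rot: [0.417, 0.571, 0.417, -0.571]
ft_force: [0.8, -0.2, -0.7]
width: 0.0321
```

```bash
python3 -m inch '[{"hand":0.1,"x":0,"y":0,"z":0,"ax":0,"ay":0,"az":0},{"hand":0.1,"x":0,"y":0,"z":0,"ax":0,"ay":0,"az":0}]'
python3 -c "
from h import *
plan([.555,.2165,.28])
grab('wrist','w2')"
```

```text
time: 6.55
tool_pos: [0.5211, 0.2495, 0.2936]
tool_rot: [-0.418, -0.571, -0.417, 0.571]
ft_force: [0.1, -0.7, -1.3]
width: 0.032
t 6.55 pos [0.5211 0.2495 0.2936] F [ 0.12 -0.71 -1.26] w 0.032
toolx [-2.e-04 -7.e-04 -1.e+00] tooly [ 0.9531 -0.3028  0.    ]
shift tool mm [13.6 42.3 21.2]
turn tool rotvec [-0.      0.0007 -0.    ]
```

View pics/w2.png

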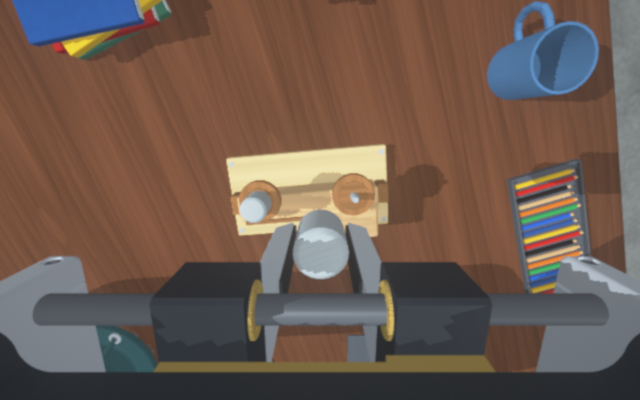

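The wrist view shows the cap held upright in the jaws at (320,240), the bare axle at (354,197) in its wheel, and the finished axle at (256,207). Refining the axle position next.

```bash
python3 - <<'E'
from h import *
z=np.load('w2.npz'); K,T=z['K'],z['T'];W=world(z['d'],K,T)
c=z['p'][165:225,325:385];cv2.imwrite('pics/w2c.png',cv2.resize(c[:,:,::-1],None,fx=9,fy=9,interpolation=2))
R=W[168:222,325:385].reshape(-1,3)
Q=R[(R[:,2]>.09)&(R[:,2]<.15)]
from scipy.optimize import least_squares
print('wheel ext',Q.min(0),Q.max(0),(Q.min(0)+Q.max(0))/2)
H=np.histogram(Q[:,2],np.arange(.09,.15,.003));print(H[0])
t=Q[Q[:,2]>.116];print('axle',len(t),t.mean(0),t[:,2].max())
def ray(u,v,zz):
    dc=np.array([(u-K[0,2])/K[0,0],-(v-K[1,2])/K[1,1],-1]);d=T[:3,:3]@dc;o=T[:3,3];return o+d*(zz-o[2])/d[2]
for u,v in((354,197),(355,199),(356,200)):print(ray(u,v,.129))
h=[]
for n in('scene','side'):
    y=np.load(n+'0.npz');V=world(y['d'],y['K'],y['T']).reshape(-1,3)
    m=(np.hypot(V[:,0]-.5555,V[:,1]-.2165)<.035)&(V[:,2]>.09)&(V[:,2]<.16)
    V=V[m];print(n,V.min(0),V.max(0),(V.min(0)+V.max(0))/2);t=V[V[:,2]>.114];print(t.mean(0),t[:,2].max())
    m=(V[:,2]<.112)&(np.hypot(V[:,0]-.5555,V[:,1]-.2165)<.018)&(np.hypot(V[:,0]-.5555,V[:,1]-.2165)>.009);print('hub z',np.median(V[m,2]))
# finished axle
Q2=W[180:230,235:285].reshape(-1,3);Q2=Q2[(Q2[:,2]>.13)&(Q2[:,2]<.17)];print('fin cap',(Q2.min(0)+Q2.max(0))/2,Q2.mean(0),Q2[:,2].max())
# held cap
Q3=W[210:285,290:350].reshape(-1,3);Q3=Q3[(Q3[:,2]>.30)&(Q3[:,2]<.335)];print('held',Q3.min(0),Q3.max(0),np.median(Q3,0))
E
```

```text
wheel ext [0.52859469 0.19083463 0.09427152] [0.58342067 0.24542711 0.12938045] [0.55600768 0.21813087 0.11182598]
[  0   7  21  18 201 904 217   5   4   5   9  12  31   1   0   0   0   0
   0]
axle 60 [0.55570161 0.21954394 0.12503416] 0.1293804466535325
[0.55519994 0.22195002 0.129     ]
[0.55566253 0.21917959 0.129     ]
[0.55647149 0.21760677 0.129     ]
scene [0.52890896 0.18963525 0.09347819] [0.58425352 0.24472036 0.13057995] [0.55658124 0.21717781 0.11202907]
[0.55837108 0.21740373 0.12329585] 0.13057994584737498
hub z 0.10832858160175696
side [0.5277532  0.18783569 0.09207786] [0.58293172 0.24337471 0.12892617] [0.55534246 0.2156052  0.11050202]
[0.55531182 0.21452572 0.12204942] 0.12892616916163363
hub z 0.10739574779938121
fin cap [0.4352505  0.24544492 0.13544196] [0.43656571 0.24639498 0.13794794] 0.14083397113089635
held [0.50355868 0.23278868 0.30000644] [0.54108588 0.2653709  0.33448177] [0.52189494 0.2531045  0.32084732]
```

View pics/w2c.png

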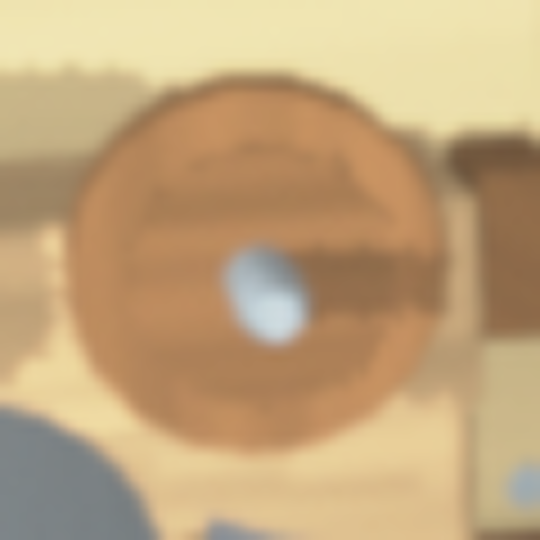

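Three views put the axle at about (0.556,0.2172) with the tip at 0.129, 123.4 mm from the finished axle against 124 nominal. The hub is at about 0.1075, and the cap rim is 10 mm below the TCP.

```bash
python3 -c "
from h import *
plan([.556,.2172,.152])"
python3 -m inch '[{"hand":0.1,"x":0,"y":22,"z":11,"ax":0,"ay":0,"az":0},{"hand":0.1,"x":30,"y":20.9,"z":10.6,"ax":0,"ay":0,"az":0},{"hand":0.1,"x":50,"y":0,"z":0,"ax":0,"ay":0,"az":0},{"hand":0.1,"x":41,"y":0,"z":0,"ax":0,"ay":0,"az":0},{"hand":0.1,"x":20,"y":0,"z":0,"ax":0,"ay":0,"az":0}]'
python3 -m inch '[{"hand":0.1,"x":0,"y":0,"z":0,"ax":0,"ay":0,"az":0},{"hand":0.1,"x":0,"y":0,"z":0,"ax":0,"ay":0,"az":0},{"hand":0.1,"x":0,"y":0,"z":0,"ax":0,"ay":0,"az":0}]'
python3 -c "
from h import *
plan([.556,.2172,.152])
grab('scene','s3');grab('side','d3')
a=cv2.imread('pics/s3.png')[170:270,340:440];b=cv2.imread('pics/d3.png')[100:200,240:340]
cv2.imwrite('pics/m3.png',cv2.resize(np.hstack([a,b]),None,fx=4,fy=4,interpolation=2))"
```

```text
t 6.6 pos [0.5212 0.2484 0.2934] F [-0.06  0.32 -1.75] w 0.0317
toolx [-4.e-04 -8.e-04 -1.e+00] tooly [ 9.524e-01 -3.047e-01 -1.000e-04]
shift tool mm [141.4  42.6  19. ]
turn tool rotvec [0.     0.0009 0.0001]
time: 7.1
tool_pos: [0.5534, 0.2117, 0.1471]
tool_rot: [-0.415, -0.569, -0.417, 0.575]
ft_force: [0.4, -1.4, -0.1]
width: 0.032
time: 7.4
tool_pos: [0.5571, 0.2146, 0.1553]
tool_rot: [0.417, 0.573, 0.416, -0.57]
ft_force: [0.4, -0.2, 0.6]
width: 0.0315
t 7.4 pos [0.5571 0.2146 0.1553] F [ 0.37 -0.21  0.6 ] w 0.0315
toolx [ 0.0044  0.0012 -1.    ] tooly [ 0.952  -0.3062  0.0038]
shift tool mm [ 3.3 -1.9 -2.1]
turn tool rotvec [ 0.     -0.0025 -0.0019]
```

View pics/m3.png

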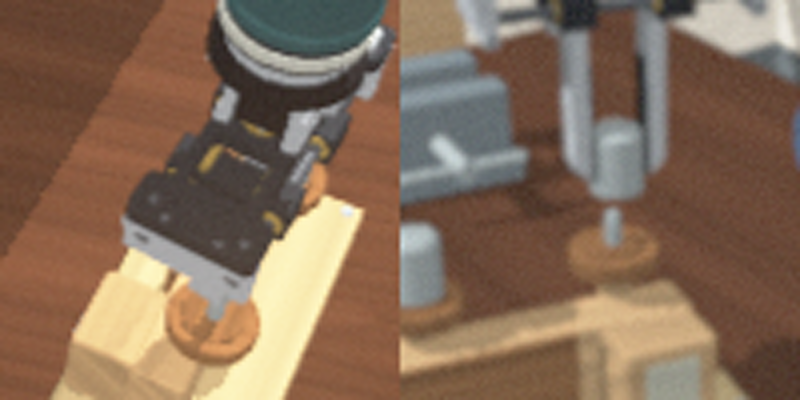

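The side crop shows the cap in the jaws directly above the axle tip, axle at about (612,225) in the crop. I'll trim about 2 mm of lateral offset and settle.

```bash
python3 -m inch '[{"hand":0.1,"x":0,"y":0,"z":0,"ax":0,"ay":0,"az":0},{"hand":0.1,"x":0,"y":0,"z":0,"ax":0,"ay":0,"az":0},{"hand":0.1,"x":0,"y":0,"z":0,"ax":0,"ay":0,"az":0}]'
python3 -c "
from h import *
plan([.556,.2172,.152])
for i in range(0):pass"
```

```text
time: 7.8
tool_pos: [0.5559, 0.2152, 0.1529]
tool_rot: [0.417, 0.571, 0.417, -0.571]
ft_force: [-0.1, -0.2, 0.1]
width: 0.0317
t 7.8 pos [0.5559 0.2152 0.1529] F [-0.06 -0.23  0.15] w 0.0317
toolx [ 7.e-04  2.e-04 -1.e+00] tooly [ 9.524e-01 -3.048e-01  6.000e-04]
shift tool mm [ 0.9 -0.5 -2. ]
turn tool rotvec [ 0.     -0.0004 -0.0003]
```

```bash
python3 -m inch '[{"hand":0.1,"x":4,"y":-0.5,"z":-1.6,"ax":0,"ay":0,"az":0},{"hand":0.1,"x":4,"y":0,"z":0,"ax":0,"ay":0,"az":0},{"hand":0.1,"x":4,"y":0,"z":0,"ax":0,"ay":0,"az":0},{"hand":0.1,"x":3,"y":0,"z":0,"ax":0,"ay":0,"az":0},{"hand":0.1,"x":0,"y":0,"z":0,"ax":0,"ay":0,"az":0}]'
python3 -c "
from h import *
plan([.556,.2172,.152])"
```

```text
time: 8.3
tool_pos: [0.5553, 0.2166, 0.1365]
tool_rot: [-0.417, -0.571, -0.417, 0.572]
ft_force: [-0.4, 0.3, -0.8]
width: 0.0317
t 8.3 pos [0.5553 0.2166 0.1365] F [-0.36  0.32 -0.82] w 0.0317
toolx [-1.6e-03 -4.0e-04 -1.0e+00] tooly [ 0.9523 -0.305  -0.0014]
shift tool mm [-15.5   0.5  -0.8]
turn tool rotvec [0.     0.0008 0.0007]
```

```bash
python3 -m inch '[{"hand":0.1,"x":2,"y":0,"z":0,"ax":0,"ay":0,"az":0},{"hand":0.1,"x":2,"y":0,"z":0,"ax":0,"ay":0,"az":0},{"hand":0.1,"x":1,"y":0,"z":0,"ax":0,"ay":0,"az":0},{"hand":0.1,"x":0,"y":0,"z":0,"ax":0,"ay":0,"az":0},{"hand":0.1,"x":0,"y":0,"z":0,"ax":0,"ay":0,"az":0}]'
python3 -c "
from h import *
plan([.556,.2172,.152])"
```

```text
time: 8.8
tool_pos: [0.5558, 0.2167, 0.1326]
tool_rot: [0.417, 0.571, 0.417, -0.571]
ft_force: [-0.4, -0.1, -0.6]
width: 0.0316
t 8.8 pos [0.5558 0.2167 0.1326] F [-0.38 -0.07 -0.58] w 0.0316
toolx [ 2.e-04  2.e-04 -1.e+00] tooly [ 9.523e-01 -3.050e-01  1.000e-04]
shift tool mm [-19.4   0.   -0.5]
turn tool rotvec [ 0.     -0.0002 -0.0001]
```

```bash
python3 -m inch '[{"hand":0.1,"x":1.5,"y":0,"z":0,"ax":0,"ay":0,"az":0},{"hand":0.1,"x":1.5,"y":0,"z":0,"ax":0,"ay":0,"az":0},{"hand":0.1,"x":1,"y":0,"z":0,"ax":0,"ay":0,"az":0},{"hand":0.1,"x":0,"y":0,"z":0,"ax":0,"ay":0,"az":0},{"hand":0.1,"x":0,"y":0,"z":0,"ax":0,"ay":0,"az":0}]'
python3 -c "
from h import *
plan([.556,.2172,.152])
p,d,_=grab('side','d4')
cv2.imwrite('pics/m4.png',cv2.resize(cv2.imread('pics/d4.png')[100:200,240:340],None,fx=5,fy=5,interpolation=2))"
```

```text
time: 9.3
tool_pos: [0.5558, 0.2171, 0.1285]
tool_rot: [0.417, 0.571, 0.417, -0.571]
ft_force: [0.5, 2.0, 0.8]
width: 0.0322
t 9.3 pos [0.5558 0.2171 0.1285] F [0.51 2.02 0.77] w 0.0322
toolx [ 3.e-04  8.e-04 -1.e+00] tooly [ 0.9524 -0.3048  0.    ]
shift tool mm [-23.5   0.1  -0.2]
turn tool rotvec [ 0.     -0.0009 -0.    ]
```

View pics/m4.png

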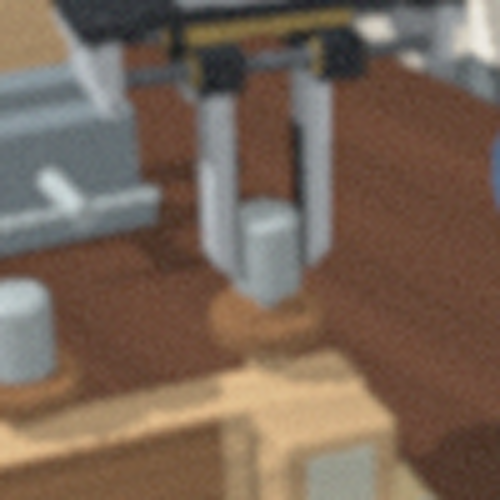

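The axle is inside the cap: the side crop shows the cap just above the wheel, with a 2 N sideways guiding force towards +y. I'll ease that way and go lower.

```bash
python3 -m inch '[{"hand":0.1,"x":1,"y":0,"z":-0.5,"ax":0,"ay":0,"az":0},{"hand":0.1,"x":1,"y":0,"z":0,"ax":0,"ay":0,"az":0},{"hand":0.1,"x":1,"y":0,"z":0,"ax":0,"ay":0,"az":0},{"hand":0.1,"x":0.5,"y":0,"z":0,"ax":0,"ay":0,"az":0},{"hand":0.1,"x":0,"y":0,"z":0,"ax":0,"ay":0,"az":0}]'
python3 -c "
from h import *
plan([.556,.2172,.152])"
```

```text
time: 9.85
tool_pos: [0.5559, 0.2174, 0.1249]
tool_rot: [0.417, 0.571, 0.417, -0.571]
ft_force: [0.1, 3.2, 1.2]
width: 0.0318
t 9.85 pos [0.5559 0.2174 0.1249] F [0.08 3.19 1.23] w 0.0318
toolx [ 0.e+00  6.e-04 -1.e+00] tooly [ 9.524e-01 -3.049e-01 -2.000e-04]
shift tool mm [-27.1   0.2   0.2]
turn tool rotvec [-0.     -0.0006  0.0001]
```

```bash
python3 -m inch '[{"hand":0.1,"x":0.5,"y":0,"z":-0.6,"ax":0,"ay":0,"az":0},{"hand":0.1,"x":0.5,"y":0,"z":-0.4,"ax":0,"ay":0,"az":0},{"hand":0.1,"x":0.5,"y":0,"z":0,"ax":0,"ay":0,"az":0},{"hand":0.1,"x":0,"y":0,"z":0,"ax":0,"ay":0,"az":0}]'
python3 -c "
from h import *
plan([.556,.2172,.152])"
```

```text
time: 10.25
tool_pos: [0.5561, 0.2177, 0.1231]
tool_rot: [-0.417, -0.571, -0.417, 0.572]
ft_force: [-0.1, 0.6, -1.0]
width: 0.0318
t 10.25 pos [0.5561 0.2177 0.1231] F [-0.09  0.62 -0.96] w 0.0318
toolx [-5.e-04 -7.e-04 -1.e+00] tooly [ 9.523e-01 -3.052e-01 -3.000e-04]
shift tool mm [-28.9   0.1   0.6]
turn tool rotvec [0.     0.0008 0.0001]
```

```bash
python3 -m inch '[{"hand":0.1,"x":0.6,"y":0,"z":0,"ax":0,"ay":0,"az":0},{"hand":0.1,"x":0.6,"y":0,"z":0,"ax":0,"ay":0,"az":0},{"hand":0.1,"x":0.6,"y":0,"z":0,"ax":0,"ay":0,"az":0},{"hand":0.1,"x":0,"y":0,"z":0,"ax":0,"ay":0,"az":0},{"hand":0.1,"x":0,"y":0,"z":0,"ax":0,"ay":0,"az":0}]'
python3 -c "
from h import *
plan([.556,.2172,.152])"
```

```text
time: 10.75
tool_pos: [0.5562, 0.218, 0.1215]
tool_rot: [-0.417, -0.571, -0.417, 0.571]
ft_force: [0.0, 0.5, -0.1]
width: 0.0318
t 10.75 pos [0.5562 0.218  0.1215] F [ 0.01  0.5  -0.07] w 0.0318
toolx [-2.e-04 -3.e-04 -1.e+00] tooly [ 9.523e-01 -3.051e-01 -1.000e-04]
shift tool mm [-30.5   0.1   0.8]
turn tool rotvec [0.     0.0003 0.0001]
```

```bash
python3 -m inch '[{"hand":0.1,"x":0.4,"y":0,"z":0,"ax":0,"ay":0,"az":0},{"hand":0.1,"x":0.4,"y":0,"z":0,"ax":0,"ay":0,"az":0},{"hand":0.1,"x":0.2,"y":0,"z":0,"ax":0,"ay":0,"az":0},{"hand":0.1,"x":0,"y":0,"z":0,"ax":0,"ay":0,"az":0},{"hand":0.1,"x":0,"y":0,"z":0,"ax":0,"ay":0,"az":0}]'
python3 -c "
from h import *
plan([.556,.2172,.152])"
```

```text
time: 11.25
tool_pos: [0.5562, 0.2181, 0.1207]
tool_rot: [-0.417, -0.571, -0.417, 0.571]
ft_force: [-1.0, 1.1, 0.3]
width: 0.0323
t 11.25 pos [0.5562 0.2181 0.1207] F [-0.97  1.13  0.32] w 0.0323
toolx [-0.  0. -1.] tooly [ 0.9523 -0.3051 -0.    ]
shift tool mm [-31.3   0.1   0.9]
turn tool rotvec [0. 0. 0.]
```

```bash
python3 -m inch '[{"hand":0.45,"x":0,"y":0,"z":0,"ax":0,"ay":0,"az":0},{"hand":0.6,"x":0,"y":0,"z":0,"ax":0,"ay":0,"az":0},{"hand":0.6,"x":0,"y":0,"z":0,"ax":0,"ay":0,"az":0},{"hand":0.6,"x":0,"y":0,"z":0,"ax":0,"ay":0,"az":0}]'
python3 -c "
from h import *
plan([.556,.2172,.152])
p,d,_=grab('side','d5')
cv2.imwrite('pics/m5.png',cv2.resize(cv2.imread('pics/d5.png')[100:200,240:340],None,fx=5,fy=5,interpolation=2))"
```

```text
time: 11.65
tool_pos: [0.5563, 0.218, 0.1207]
tool_rot: [0.417, 0.571, 0.417, -0.571]
ft_force: [-0.1, -0.1, -0.5]
width: 0.0561
t 11.65 pos [0.5563 0.218  0.1207] F [-0.13 -0.12 -0.46] w 0.0561
toolx [ 2.e-04 -0.e+00 -1.e+00] tooly [ 9.523e-01 -3.051e-01  2.000e-04]
shift tool mm [-31.3  -0.    0.9]
turn tool rotvec [ 0.     -0.     -0.0001]
```

View pics/m5.png

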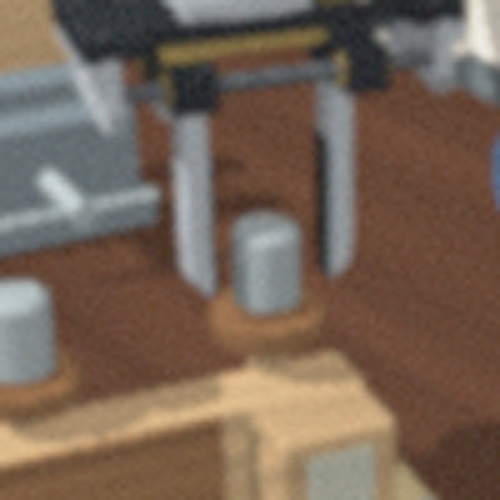

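The cap stands upright by itself on the axle. Now I'll go up, close the fingers, and press on the top.

```bash
python3 -m inch '[{"hand":0.6,"x":-15,"y":0,"z":0,"ax":0,"ay":0,"az":0},{"hand":0.6,"x":-25,"y":0,"z":0,"ax":0,"ay":0,"az":0},{"hand":0.6,"x":-20,"y":0,"z":0,"ax":0,"ay":0,"az":0},{"hand":0.6,"x":0,"y":0,"z":0,"ax":0,"ay":0,"az":0},{"hand":0.3,"x":0,"y":0,"z":0,"ax":0,"ay":0,"az":0}]' 20
python3 -m inch '[{"hand":0,"x":0,"y":0,"z":0,"ax":0,"ay":0,"az":0},{"hand":0,"x":0,"y":0,"z":0,"ax":0,"ay":0,"az":0},{"hand":0,"x":0,"y":0,"z":0,"ax":0,"ay":0,"az":0},{"hand":0,"x":0,"y":0,"z":0,"ax":0,"ay":0,"az":0},{"hand":0,"x":0,"y":0,"z":0,"ax":0,"ay":0,"az":0}]'
python3 -c "
from h import *
plan([.556,.218,.152])
grab('side','d6');grab('wrist','w6')
z=np.load('d6.npz');W=world(z['d'],z['K'],z['T']).reshape(-1,3)
m=(np.hypot(W[:,0]-.556,W[:,1]-.2175)<.022)&(W[:,2]>.135)&(W[:,2]<.165);Q=W[m];print(len(Q),np.sort(Q[:,2])[-20:].round(4),((Q.min(0)+Q.max(0))/2).round(4))
z=np.load('w6.npz');W=world(z['d'],z['K'],z['T']).reshape(-1,3)
m=(np.hypot(W[:,0]-.556,W[:,1]-.2175)<.022)&(W[:,2]>.14)&(W[:,2]<.165);Q=W[m];print(len(Q),np.median(Q[:,2]),((Q.min(0)+Q.max(0))/2).round(4))
cv2.imwrite('pics/m6.png',cv2.resize(cv2.imread('pics/d6.png')[100:200,240:340],None,fx=5,fy=5,interpolation=2))"
```

```text
time: 12.2
tool_pos: [0.5566, 0.2182, 0.1816]
tool_rot: [0.417, 0.572, 0.417, -0.571]
ft_force: [-0.1, -0.2, -0.3]
width: 0.0511
time: 12.7
tool_pos: [0.5561, 0.2181, 0.1803]
tool_rot: [-0.417, -0.571, -0.417, 0.571]
ft_force: [-0.3, -0.9, 0.5]
width: 0.0117
t 12.7 pos [0.5561 0.2181 0.1803] F [-0.33 -0.86  0.48] w 0.0117
toolx [-6.e-04 -1.e-04 -1.e+00] tooly [ 9.523e-01 -3.050e-01 -6.000e-04]
shift tool mm [28.3 -0.   0.1]
turn tool rotvec [0.     0.0003 0.0003]
114 [0.1485 0.1486 0.1487 0.1487 0.1488 0.1489 0.1489 0.1489 0.149  0.149
 0.149  0.149  0.1491 0.1493 0.1493 0.1494 0.1495 0.1496 0.1498 0.1501] [0.5538 0.214  0.1428]
1072 0.14821768548602512 [0.5562 0.2178 0.1458]
```

View pics/m6.png

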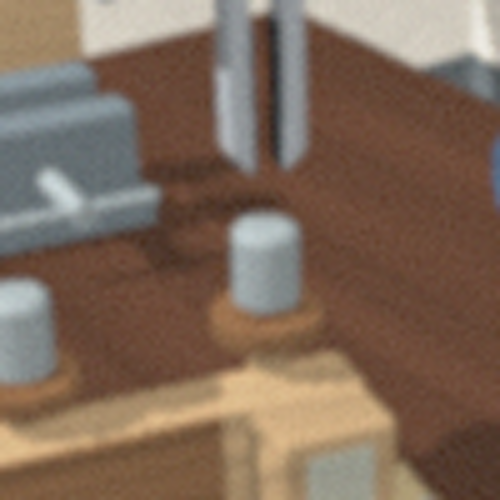

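View pics/w6.png

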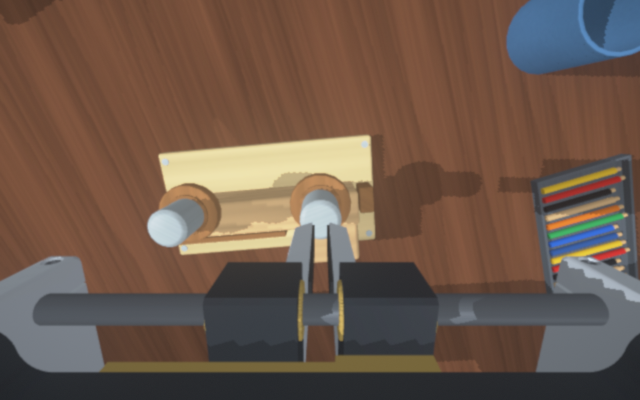

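Side crop: the cap is upright with the fingers nearly shut above it. The measured cap centre is (0.556,0.218) with its top at about 0.1485. Lowering to just above the top.

```bash
python3 -m inch '[{"hand":0,"x":8,"y":0,"z":0,"ax":0,"ay":0,"az":0},{"hand":0,"x":10,"y":0,"z":0,"ax":0,"ay":0,"az":0},{"hand":0,"x":7,"y":0,"z":0,"ax":0,"ay":0,"az":0},{"hand":0,"x":0,"y":0,"z":0,"ax":0,"ay":0,"az":0},{"hand":0,"x":0,"y":0,"z":0,"ax":0,"ay":0,"az":0}]'
python3 -m inch '[{"hand":0,"x":1,"y":0,"z":0,"ax":0,"ay":0,"az":0},{"hand":0,"x":1,"y":0,"z":0,"ax":0,"ay":0,"az":0},{"hand":0,"x":0,"y":0,"z":0,"ax":0,"ay":0,"az":0},{"hand":0,"x":0,"y":0,"z":0,"ax":0,"ay":0,"az":0}]'
```

```text
time: 13.3
tool_pos: [0.556, 0.218, 0.1551]
tool_rot: [-0.417, -0.571, -0.417, 0.572]
ft_force: [-0.3, 0.1, -0.5]
width: 0.0007
time: 13.7
tool_pos: [0.5563, 0.2182, 0.1539]
tool_rot: [0.417, 0.571, 0.417, -0.571]
ft_force: [0.6, 0.1, 0.2]
width: 0.0002
```

```bash
python3 -m inch '[{"hand":0,"x":1,"y":0,"z":0,"ax":0,"ay":0,"az":0},{"hand":0,"x":1,"y":0,"z":0,"ax":0,"ay":0,"az":0},{"hand":0,"x":0.5,"y":0,"z":0,"ax":0,"ay":0,"az":0},{"hand":0,"x":0.5,"y":0,"z":0,"ax":0,"ay":0,"az":0},{"hand":0,"x":0,"y":0,"z":0,"ax":0,"ay":0,"az":0}]'
python3 -m inch '[{"hand":0,"x":0.5,"y":0,"z":0,"ax":0,"ay":0,"az":0},{"hand":0,"x":0.5,"y":0,"z":0,"ax":0,"ay":0,"az":0},{"hand":0,"x":0,"y":0,"z":0,"ax":0,"ay":0,"az":0},{"hand":0,"x":0,"y":0,"z":0,"ax":0,"ay":0,"az":0}]'
```

```text
time: 14.2
tool_pos: [0.5562, 0.2181, 0.1506]
tool_rot: [-0.417, -0.571, -0.417, 0.571]
ft_force: [-0.3, -0.1, -0.3]
width: 0.0004
time: 14.6
tool_pos: [0.5562, 0.2181, 0.1497]
tool_rot: [0.417, 0.571, 0.417, -0.571]
ft_force: [-0.6, -0.6, -0.0]
width: 0.0003
```

```bash
python3 -m inch '[{"hand":0,"x":0.5,"y":0,"z":0,"ax":0,"ay":0,"az":0},{"hand":0,"x":0.5,"y":0,"z":0,"ax":0,"ay":0,"az":0},{"hand":0,"x":0,"y":0,"z":0,"ax":0,"ay":0,"az":0},{"hand":0,"x":0,"y":0,"z":0,"ax":0,"ay":0,"az":0}]'
```

```text
time: 15.0
tool_pos: [0.5562, 0.2182, 0.1487]
tool_rot: [0.417, 0.571, 0.417, -0.571]
ft_force: [-0.6, -0.1, 0.7]
width: 0.0003
```

```bash
python3 -m inch '[{"hand":0,"x":0.5,"y":0,"z":0,"ax":0,"ay":0,"az":0},{"hand":0,"x":0.5,"y":0,"z":0,"ax":0,"ay":0,"az":0},{"hand":0,"x":0,"y":0,"z":0,"ax":0,"ay":0,"az":0},{"hand":0,"x":0,"y":0,"z":0,"ax":0,"ay":0,"az":0}]'
```

```text
time: 15.4
tool_pos: [0.5564, 0.2182, 0.148]
tool_rot: [0.417, 0.571, 0.417, -0.571]
ft_force: [0.2, 0.4, 1.6]
width: 0.0002
```

```bash
python3 -m inch '[{"hand":0,"x":0.5,"y":0,"z":0,"ax":0,"ay":0,"az":0},{"hand":0,"x":0.5,"y":0,"z":0,"ax":0,"ay":0,"az":0},{"hand":0,"x":0,"y":0,"z":0,"ax":0,"ay":0,"az":0},{"hand":0,"x":0,"y":0,"z":0,"ax":0,"ay":0,"az":0}]'
```

```text
time: 15.8
tool_pos: [0.5562, 0.2182, 0.1467]
tool_rot: [0.417, 0.571, 0.417, -0.571]
ft_force: [0.4, 0.6, 1.7]
width: 0.0003
```

Contact came at a TCP height of about 0.1485. I'll keep pressing slowly.

```bash
python3 -m inch '[{"hand":0,"x":0.5,"y":0,"z":0,"ax":0,"ay":0,"az":0},{"hand":0,"x":0.5,"y":0,"z":0,"ax":0,"ay":0,"az":0},{"hand":0,"x":0,"y":0,"z":0,"ax":0,"ay":0,"az":0},{"hand":0,"x":0,"y":0,"z":0,"ax":0,"ay":0,"az":0}]'
```

```text
time: 16.2
tool_pos: [0.5561, 0.2184, 0.1462]
tool_rot: [0.417, 0.571, 0.417, -0.571]
ft_force: [-2.6, 0.2, 4.5]
width: 0.0007
```

```bash
python3 -m inch '[{"hand":0,"x":0.5,"y":0,"z":0,"ax":0,"ay":0,"az":0},{"hand":0,"x":0.5,"y":0,"z":0,"ax":0,"ay":0,"az":0},{"hand":0,"x":0,"y":0,"z":0,"ax":0,"ay":0,"az":0},{"hand":0,"x":0,"y":0,"z":0,"ax":0,"ay":0,"az":0}]'
```

```text
time: 16.6
tool_pos: [0.5562, 0.2184, 0.1461]
tool_rot: [0.417, 0.572, 0.417, -0.571]
ft_force: [-1.8, 0.6, 8.2]
width: 0.0002
```

```bash
python3 -m inch '[{"hand":0,"x":0.3,"y":0,"z":0,"ax":0,"ay":0,"az":0},{"hand":0,"x":0.3,"y":0,"z":0,"ax":0,"ay":0,"az":0},{"hand":0,"x":0,"y":0,"z":0,"ax":0,"ay":0,"az":0},{"hand":0,"x":0,"y":0,"z":0,"ax":0,"ay":0,"az":0}]'
```

```text
time: 17.0
tool_pos: [0.5562, 0.2184, 0.1461]
tool_rot: [0.417, 0.572, 0.417, -0.571]
ft_force: [-2.5, 0.2, 9.0]
width: 0.0001
```

```bash
python3 -c "
from h import *
F=[]
s=read_state();print(s['tool_pos'],s['ft_force'],s['torque'])"
python3 -m inch '[{"hand":0,"x":0.2,"y":0,"z":0,"ax":0,"ay":0,"az":0},{"hand":0,"x":0.2,"y":0,"z":0,"ax":0,"ay":0,"az":0},{"hand":0,"x":0,"y":0,"z":0,"ax":0,"ay":0,"az":0},{"hand":0,"x":0,"y":0,"z":0,"ax":0,"ay":0,"az":0}]'
python3 -c "
from h import *
p,d,_=grab('side','d7')
cv2.imwrite('pics/m7.png',cv2.resize(cv2.imread('pics/d7.png')[120:190,255:325],None,fx=8,fy=8,interpolation=2))"
```

```text
[0.55624598 0.21837196 0.14613646] [-2.54487756  0.23463046  9.04402502] [-0.00096553  0.77513134  0.02280403]
time: 17.4
tool_pos: [0.5563, 0.2184, 0.1461]
tool_rot: [0.417, 0.572, 0.417, -0.57]
ft_force: [-3.2, 0.4, 11.1]
width: 0.0007
```

View pics/m7.png

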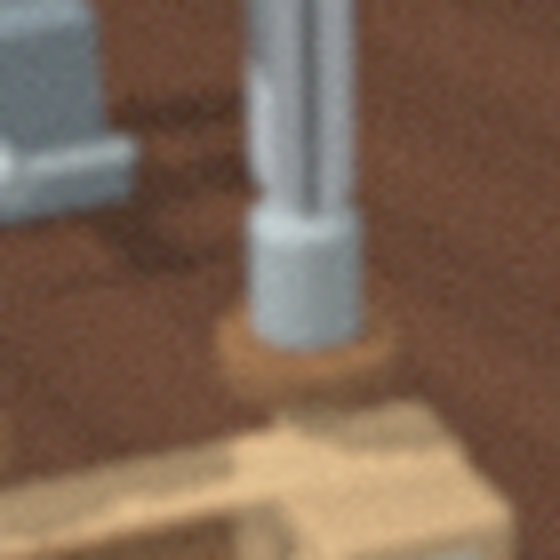

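Force climbs steeply at constant height: 8.2, 9.0, then 11.1 N at 0.1461. The side crop shows the rim down on the wheel, and the rim height of 0.108 agrees with the measured hub. I'll lean on it a bit more.

```bash
python3 -m inch '[{"hand":0,"x":0.2,"y":0,"z":0,"ax":0,"ay":0,"az":0},{"hand":0,"x":0,"y":0,"z":0,"ax":0,"ay":0,"az":0},{"hand":0,"x":0,"y":0,"z":0,"ax":0,"ay":0,"az":0},{"hand":0,"x":0,"y":0,"z":0,"ax":0,"ay":0,"az":0}]'
```

```text
time: 17.85
tool_pos: [0.5563, 0.2184, 0.1461]
tool_rot: [0.417, 0.572, 0.417, -0.57]
ft_force: [-4.3, 0.3, 10.9]
width: 0.0007
```

```bash
python3 -m inch '[{"hand":0,"x":0,"y":0,"z":0,"ax":0,"ay":0,"az":0},{"hand":0,"x":0,"y":0,"z":0,"ax":0,"ay":0,"az":0}]'
```

```text
time: 18.05
tool_pos: [0.5563, 0.2184, 0.1461]
tool_rot: [0.417, 0.572, 0.417, -0.57]
ft_force: [-3.8, -0.4, 11.9]
width: 0.0002
```

```bash
python3 -m inch '[{"hand":0,"x":0.2,"y":0,"z":0,"ax":0,"ay":0,"az":0},{"hand":0,"x":0,"y":0,"z":0,"ax":0,"ay":0,"az":0},{"hand":0,"x":0,"y":0,"z":0,"ax":0,"ay":0,"az":0}]'
```

```text
time: 18.35
tool_pos: [0.5563, 0.2184, 0.1461]
tool_rot: [0.417, 0.572, 0.417, -0.57]
ft_force: [-4.1, -0.4, 11.1]
width: 0.0005
```

```bash
python3 -m inch '[{"hand":0,"x":0,"y":0,"z":0,"ax":0,"ay":0,"az":0},{"hand":0,"x":0,"y":0,"z":0,"ax":0,"ay":0,"az":0}]'
```

```text
time: 18.55
tool_pos: [0.5563, 0.2184, 0.1461]
tool_rot: [0.417, 0.572, 0.417, -0.57]
ft_force: [-4.0, 0.1, 11.6]
width: 0.0007
```

```bash
python3 -m inch '[{"hand":0,"x":0,"y":0,"z":0,"ax":0,"ay":0,"az":0}]'
```

```text
time: 18.65
tool_pos: [0.5563, 0.2184, 0.1461]
tool_rot: [0.417, 0.572, 0.417, -0.57]
ft_force: [-3.9, 0.0, 11.6]
width: 0.0003
```

```bash
python3 -m inch '[{"hand":0,"x":0.3,"y":0,"z":0,"ax":0,"ay":0,"az":0},{"hand":0,"x":0.2,"y":0,"z":0,"ax":0,"ay":0,"az":0},{"hand":0,"x":0,"y":0,"z":0,"ax":0,"ay":0,"az":0}]'; python3 -m inch '[{"hand":0,"x":0,"y":0,"z":0,"ax":0,"ay":0,"az":0}]'; python3 -m inch '[{"hand":0,"x":0,"y":0,"z":0,"ax":0,"ay":0,"az":0}]'
```

```text
time: 18.95
tool_pos: [0.5563, 0.2184, 0.1461]
tool_rot: [0.417, 0.572, 0.417, -0.57]
ft_force: [-4.2, -0.2, 12.3]
width: 0.0003
time: 19.05
tool_pos: [0.5563, 0.2184, 0.1461]
tool_rot: [0.417, 0.572, 0.417, -0.57]
ft_force: [-3.6, 0.4, 12.8]
width: 0.0003
time: 19.15
tool_pos: [0.5563, 0.2184, 0.1461]
tool_rot: [0.417, 0.572, 0.417, -0.57]
ft_force: [-6.2, -0.3, 13.3]
width: 0.0005
```

Force holds at about 12.8 to 13.3 N with no further travel. Lifting off gently and checking.

```bash
python3 -m inch '[{"hand":0,"x":-1,"y":0,"z":0,"ax":0,"ay":0,"az":0},{"hand":0,"x":-2,"y":0,"z":0,"ax":0,"ay":0,"az":0},{"hand":0,"x":-5,"y":0,"z":0,"ax":0,"ay":0,"az":0},{"hand":0,"x":-20,"y":0,"z":0,"ax":0,"ay":0,"az":0},{"hand":0,"x":-30,"y":0,"z":0,"ax":0,"ay":0,"az":0}]'
python3 -m inch '[{"hand":0,"x":-30,"y":0,"z":0,"ax":0,"ay":0,"az":0},{"hand":0,"x":0,"y":0,"z":-35,"ax":0,"ay":0,"az":0},{"hand":0,"x":0,"y":0,"z":-35,"ax":0,"ay":0,"az":0},{"hand":0,"x":0,"y":0,"z":0,"ax":0,"ay":0,"az":0},{"hand":0,"x":0,"y":0,"z":0,"ax":0,"ay":0,"az":0}]'
python3 -c "
from h import *
plan([.556,.218,.152])
ims=[]
for n in('scene','side','wrist'):
    p,d,c=grab(n,n+'8');W=world(d,c['mtx'],c['pose']).reshape(-1,3)
    m=(np.hypot(W[:,0]-.556,W[:,1]-.2175)<.022)&(W[:,2]>.135)&(W[:,2]<.165);Q=W[m];print(n,len(Q),np.median(np.sort(Q[:,2])[-30:]) if len(Q) else '')
a=cv2.imread('pics/side8.png')[130:190,255:325]
b=cv2.imread('pics/scene8.png')[205:265,360:430]
cv2.imwrite('pics/m8.png',cv2.resize(np.hstack([a,b]),None,fx=5.5,fy=5.5,interpolation=2))"
```

```text
time: 19.65
tool_pos: [0.5548, 0.2173, 0.1977]
tool_rot: [-0.416, -0.569, -0.417, 0.574]
ft_force: [0.6, 0.2, 0.3]
width: 0.0007
time: 20.15
tool_pos: [0.5774, 0.2847, 0.2291]
tool_rot: [-0.417, -0.57, -0.417, 0.572]
ft_force: [-0.1, -0.4, -0.4]
width: 0.0008
t 20.15 pos [0.5774 0.2847 0.2291] F [-0.06 -0.36 -0.36] w 0.0008
toolx [-0.0024 -0.0018 -1.    ] tooly [ 0.9526 -0.3043 -0.0017]
shift tool mm [77.2  0.1 69.9]
turn tool rotvec [0.     0.0025 0.0009]
scene 161 0.1476243403679261
side 104 0.1461871037255231
wrist 0
```

View pics/m8.png

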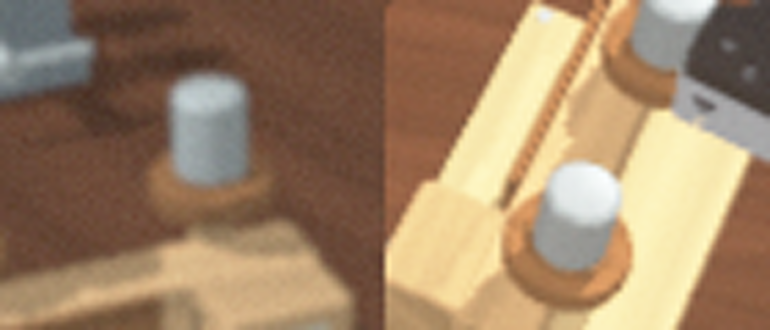

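View pics/wrist8.png

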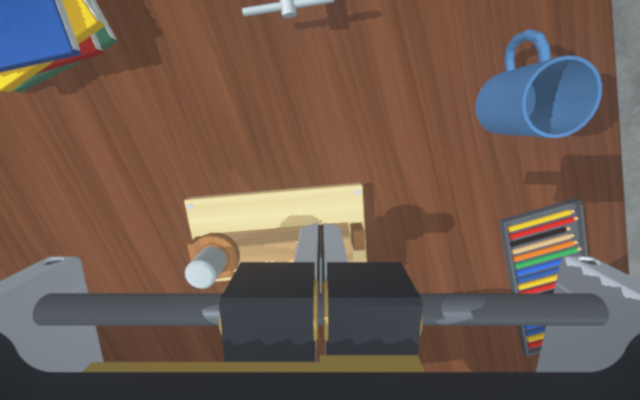

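```bash
python3 -c "
from h import *
for f in('w2','wrist0','scene0','side0','scene8','side8'):
    z=np.load(f+'.npz');W=world(z['d'],z['K'],z['T']).reshape(-1,3)
    r=np.hypot(W[:,0]-.5562,W[:,1]-.218)
    o=[f]
    for a,b in((.008,.017),(.0175,.019),(.021,.026)):
        m=(r>a)&(r<b)&(W[:,2]>.095)&(W[:,2]<.118);o+=[m.sum(),np.median(W[m,2]).round(4) if m.sum() else 0]
    m=(r<.012)&(W[:,2]>.138)&(W[:,2]<.155);o+=['top',m.sum(),np.median(W[m,2]).round(4) if m.sum() else 0]
    print(o)
"
```

```text
['w2', np.int64(411), np.float64(0.1078), np.int64(113), np.float64(0.1076), np.int64(433), np.float64(0.1057), 'top', np.int64(0), 0]
['wrist0', np.int64(0), 0, np.int64(0), 0, np.int64(0), 0, 'top', np.int64(0), 0]
['scene0', np.int64(102), np.float64(0.1083), np.int64(31), np.float64(0.1079), np.int64(121), np.float64(0.1057), 'top', np.int64(0), 0]
['side0', np.int64(49), np.float64(0.1076), np.int64(12), np.float64(0.1071), np.int64(55), np.float64(0.1056), 'top', np.int64(0), 0]
['scene8', np.int64(47), np.float64(0.1105), np.int64(24), np.float64(0.1071), np.int64(102), np.float64(0.1059), 'top', np.int64(79), np.float64(0.1464)]
['side8', np.int64(38), np.float64(0.1119), np.int64(17), np.float64(0.1079), np.int64(57), np.float64(0.1054), 'top', np.int64(32), np.float64(0.1458)]
```

The hub measures 0.1076–0.1083. The cap top measures 0.1458–0.1464, which puts the rim at 0.1078–0.1084, so it is seated with no measurable gap. Handing in.

```bash
python3 -m inch '[{"hand":0,"x":0,"y":0,"z":0,"ax":0,"ay":0,"az":0}]'; python3 -c "
from rig import *
print(hand_in())"
```

```text
time: 20.4
tool_pos: [0.5775, 0.2837, 0.231]
tool_rot: [0.417, 0.571, 0.416, -0.571]
ft_force: [-0.1, 0.3, 0.0]
width: 0.0006
the job is handed in; nothing more can be done
None
```

The larger cap is on the bare axle, pressed down until its rim met the wheel. I handed the job in at about 20.4 s of the 56 s allowed, with the arm clear and touching nothing.

I gripped the cap on the lid, guided it over the axle and let go. I then pressed its top with closed fingertips in small steps and held at about 13 N before lifting off.

**Checks**
- **Seating:** after release, the cap top read 0.1458–0.1464 m, which puts the rim at 0.1078–0.1084 m. The hub, measured before the cap went on, was at 0.1076–0.1083 m, so there is no measurable gap. The cap also looks upright in two camera views.
- **Push:** from about 4.5 N up to 13 N the cap did not move down any further, which fits the rim resting on the wheel. The highest force I read was 13.3 N, below the 17 N that would dent it.

**What did not match or was not checked**
- There was no clear stretch of sliding at 4–9 N. The cap had already gone about 3 mm past its expected resting height while I held it, with almost no resistance, so only about 2.5 mm of pressing was left.
- There was 4–6 N of sideways force during the final push.
- I did not re-measure the small cap, spare wheel or glue bottle afterwards. I saw no contact with them.

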